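# Check the oil on a hydraulic power pack with its dipstick

### The job

Check the oil level of the hydraulic power pack on the bench: pull the dust plug out of its sloping dipstick neck and lay it in the steel parts tray, then push the dipstick blade down the neck until its collar stops on the mouth (firmly home but not rammed), and after a moment draw it out again. Finish still holding the dipstick in the gripper, still and level, its notched face up as it lies at the start, the whole of it at least 20 cm above the bench and touching nothing else, so that the tip can be read. Leave the oil filter, spanner, jar and oil bottle where they are.

Things in the scene. Friction and masses are not known exactly. Their poses are not given: they have to be found in the camera images.
- neck: the pack's dipstick neck: fixed steel tube, 32 outside, bore 20, sticking out 95 mm at 45 degrees from the tank's far face. Origin: centre of its mouth, 155 mm above the bench. +z points out of the tube along its axis (45 degrees up, away from the robot, turned by the pack's yaw), +y is level. -z is the way in; the bore is clear for 160 mm.
- pack_front (a point): point on the bench right below the neck's mouth, for the fixed hydraulic power pack (x: its far side, y along it). Grey tank at x -217 to -67, y -100 to 100, 140 mm high, lid bolts and a breather to 155; on its +y side an aluminium valve block with a small valve to 168 high, then a round motor, 108 diameter, out to y = 290 mm, its solenoid to 157 high.
- plug_knob (a point): black dust plug sitting loosely in the neck (no thread, drawn straight out along the neck's +z): stub 17 diameter, 18 long, in the bore; flange 38 diameter, 5 thick, on the mouth; knob 24 diameter, 30 long, beyond the flange. Point: centre of the knob, 20 mm from the flange's underside; +z runs along the plug away from the stub. 30 g
- dipstick_grip (a point): dipstick lying level on the bench, 130 g. Point: centre of its black square grip, 70 x 30 x 30, 15 mm above the bench. +x runs to the blade's tip, +z is the normal of its notched face (up at the start). From x = 35: a waist, 18 diameter, 8 long, a round collar, 30 diameter, 6 thick, a flat blade, 10 wide (y), 4 thick (z), 140 long. Centre of mass 15 to 30 mm towards the tip
- tray: open steel parts tray standing on the bench, 150 (x) x 200 (y) outside, 22 high, walls and floor 3 thick; fixed. Origin: centre of its underside.
- dipstick_collar (a point): centre of the collar's lower face (the one that stops on the neck's mouth), 49 mm from the grip's centre along +x; same axes as the grip
- dipstick_tip (a point): tip of the blade, 189 mm from the grip's centre along +x, 140 mm beyond the collar's lower face; same axes as the grip
- filter: bystander: white oil filter canister, 76 diameter, 95 high, upright. Origin: centre of its underside
- spanner: bystander: steel spanner, 200 long, lying along its x. Origin: under its middle
- jar: bystander: small glass jar, 64 diameter, 70 high, upright. Origin: centre of its underside
- oil: bystander: grey oil bottle, 80 diameter, 190 high, upright. Origin: centre of its underside
There are look-alikes about, which are no part of the job. There is more than one size of the part that bears plug_knob; the job needs the smaller.

How it is judged:
On the way, in this order (a step that is already met when the one before it is completed fails the run):
1. the dust plug lies in the parts tray, let go (x of plug_knob in the frame of tray between -0.072 and 0.072 m and y of plug_knob in the frame of tray between -0.097 and 0.097 m and z of plug_knob in the frame of tray below 0.03 m and contact force between the fingers and plug below 0.1 N and linear speed of plug below 0.03 m/s), for 0.2 s.
2. the dipstick is home in the neck, its collar stopped on the mouth (z of dipstick_collar in the frame of neck below 0.003 m and distance between dipstick_collar and neck below 0.011 m and angle between the x axis of dipstick_collar and the z axis of neck, either way round below 0.1 rad and z of dipstick_tip in the frame of neck below -0.13 m), for 0.2 s.
3. the blade is drawn right out of the neck (z of dipstick_tip in the frame of neck above 0.005 m), for 0.1 s.
At the end, for the whole second after the job is handed in: The dipstick is held in the fingers and touches nothing else, grip and tip both more than 20 cm above the bench, within 0.15 rad of level with its notched face up, still (under 0.03 m/s); the dust plug lies in the parts tray, let go (angle between dipstick_grip's own z axis and vertical below 0.15 rad and height (world z) of each of dipstick_grip, dipstick_tip above 0.2 m and contact force between the fingers and dipstick above 2 N and contact force between dipstick and pack below 0.1 N and linear speed of dipstick below 0.03 m/s and angular speed of dipstick below 0.15 rad/s and x of plug_knob in the frame of tray between -0.072 and 0.072 m and y of plug_knob in the frame of tray between -0.097 and 0.097 m and z of plug_knob in the frame of tray below 0.03 m and contact force between the fingers and plug below 0.1 N); the arm keeps its last pose, push and grip.
It fails at once if the dipstick is rammed against the power pack (over 50 N) (contact force between dipstick and pack above 50 N).
It fails at once if a bystander is shifted by more than 3 cm (distance of any of filter, spanner, jar, oil from where it was at the start of the episode above 0.03 m).
It also fails if it takes over 69 s, if anything falls off the work surface, if the arm or the gripper's body presses on something with over 40 N, if the wrist force passes 120 N, or if a joint passes its speed limit or range.

### The arm

A 7-joint arm with a two-finger parallel gripper is mounted at the origin on the work surface. World frame = base frame: x ahead of the robot, y to its left, z up, the work surface at z = 0. Lengths are in m, angles in rad, forces in N, time in s.
With the tool pointing down it reaches from about 0.425 to 0.925 m from the base axis. Payload 6.8 kg.
Tool frame: the origin (TCP) lies midway between the tips of the shut fingers; the grasp point (between the pads) lies bot.grip_point_offset behind it (bot.grip_point_offset is the distance from the TCP to the grasp point, in m); z points along the fingers, y is the line along which they close (so a half turn about z gives the same grasp; the last joint's range is limited). The gripper opens to 85 mm and grips with 20 to 120 N. Pads are 22 mm wide; open, the fingers measure 114 mm over their backs; the gripper's body (76 mm by 85 mm) begins 54 mm behind the grasp point. The pads swing forward as they close: fully open they stand 13 mm farther back than shut.
Start: joints at [-1.291, 0.477, 0.022, 1.555, -0.011, 1.109, -0.083], TCP at [0.255, 0.625, 0.231] pointing down, gripper open.
Joint ranges: [-2.96, 2.96], [-0.34, 2.1], [-1.41, 1.46], [0.24, 2.44], [-1.37, 4.51], [0.17, 1.92], [-2.96, 2.96]. Speed limits (rad/s): [2.39, 2.39, 3.14, 3.14, 3.14, 3.14, 3.14].

### API

Orientations are given as a unit quaternion [w, x, y, z].
In Python, from station import get_obs, cams, job, bot gives the robot as it stands.
- The arm moves only by the tool arm_command, never from a script. Its argument "rows" is a list that holds one entry, the list of rows, each a list of 5 numbers: the finger opening in mm, from 0 to 85.4, then the shift along the world's x, y, z in units of 60 mm (1.0 is 60 mm), then the turn about the world's z in units of 0.08 rad (1.0 is 0.08 rad). In form: [[[grip, x, y, z, turn], ...]]. A call has exactly 10 rows; each row shifts and turns the commanded pose from where the row before left it; what a row does not reach is not made up. A row lasts 1/8 s, in which the tool goes at most 62.5 mm and 10.7 degrees, less where a joint would pass 70% of its speed; a pose out of reach is approached as far as the arm can. A call with a number of a shift or a turn outside -1 to 1 is refused whole. A call with a gripper value outside its range is refused whole. The fingers move at their own pace and stop on an object; "newtons" is the grip in N (left out, the last holds). Time passes only in rows, so rows that do not move let the fingers close, or fill a call up. It gives the time, the measured TCP pose, the force, the opening and the grip force at its end, in the units of the state.
- get_obs(): the state, without advancing time (a new reading comes with each control period).
- cams.read_camera(name): name is "scene" or "top" or "wrist"; returns the picture (384x512x3 uint8, red, green, blue); there is no depth.
- cams.camera_params(name): a dict with "K" (3x3 intrinsics, pixels), "extrinsics" (4x4, takes a point from camera to world coordinates). Camera axes: x right, y down, z forward; pixel columns grow to the right and rows downward; lengths in m; the calibration is good to about 2 mm. A picture is of the moment at which its call begins: read the wrist's pose just before it. camera_params takes no time and is no camera call; for the wrist camera it gives the pose at the moment of the call.
- job.hand_in(): hands the job in; it is judged then, once.
The state is a dict: "t": time; "q": joint angles; "joint_vel": joint speeds; "joint_torque": joint torques, N m; "eef_pos": TCP position; "tool_rot": TCP orientation; "contact_force": force on the tool from outside, world axes, zero at the start; "torque": the same for the moment, N m; "gripper_width": opening from 0.0 (shut) to 1.0 (fully open); "grasp_force": force on a finger pad.
Only numpy, scipy, OpenCV 4.12 (cv2) and the standard library are available. Lean on these libraries where they do the work, as an engineer would, in place of code of your own. Each camera call takes 0.05 s, during which the arm holds its last target. There are 200 camera calls.

## Working session

There is one attempt and no reset: what is moved stays moved. The work goes in short steps, Python scripts to look and compute and a tool call to move; the robot and the scene stay as the last step left them, time stands still between calls to the robot, and variables do not carry over. Pictures are saved under pics/ and viewed, at most 10 in all, crops included, and the job is handed in when it is done.

Besides the shell and the picture viewer there is one more tool, called after "Emit:" by a JSON object that holds its "fn" and its "kwargs". arm_command: Moves the arm, as the interface text tells. Its arguments: {"type":"object","properties":{"rows":{"type":"array"},"newtons":{"type":"number"}},"required":["rows"]}

```bash
mkdir -p pics; ls
cat > h.py <<'E'
import numpy as np, cv2
from station import get_obs, cams, job, bot
def shot(n,f):
    P=cams.camera_params(n); im=cams.read_camera(n); cv2.imwrite(f'pics/{f}.png',im[:,:,::-1]); np.savez(f'pics/{f}.npz',K=P['K'],E=P['extrinsics']); return im
def cal(f):
    d=np.load(f'pics/{f}.npz'); return d['K'],d['E']
def ray(f,uv):
    K,E=cal(f); d=E[:3,:3]@np.linalg.solve(K,[uv[0],uv[1],1.]); return E[:3,3],d/np.linalg.norm(d)
def plane(f,uv,z):
    o,d=ray(f,uv); return o+d*(z-o[2])/d[2]
def two(f1,a,f2,b):
    o1,d1=ray(f1,a);o2,d2=ray(f2,b)
    s=np.linalg.lstsq(np.c_[d1,-d2],o2-o1,rcond=None)[0]
    p,q=o1+s[0]*d1,o2+s[1]*d2; return (p+q)/2,np.linalg.norm(p-q)
def proj(f,p):
    K,E=cal(f); c=K@(E[:3,:3].T@(np.array(p)-E[:3,3])); return c[:2]/c[2]
E
python3 - <<'E'
from h import *
a=shot('top','top0');b=shot('scene','scene0')
print(bot.grip_point_offset,{k:np.round(v,3) for k,v in get_obs().items()})
for n in('top0','scene0'): print(np.round(cal(n)[0],1).tolist(),np.round(cal(n)[1],3).tolist())
for n in ('top0','scene0'):
    im=cv2.imread(f'pics/{n}.png'); cv2.imwrite(f'pics/{n}b.png',cv2.resize(im,(800,600),interpolation=cv2.INTER_CUBIC))
E
```

```text
pics
0.0187 {'t': np.float64(0.1), 'q': array([-1.291,  0.478,  0.022,  1.556, -0.011,  1.109, -0.083]), 'joint_vel': array([ 0.   , -0.002,  0.001, -0.002,  0.001, -0.002,  0.001]), 'joint_torque': array([ 5.0000e-03, -5.9776e+01,  1.6140e+00, -2.8196e+01,  1.3000e-02,
        5.0000e-03, -0.0000e+00]), 'eef_pos': array([0.255, 0.624, 0.23 ]), 'tool_rot': array([-0.   ,  0.193,  0.981, -0.001]), 'contact_force': array([ 0.058, -0.345, -0.328]), 'torque': array([0.023, 0.028, 0.043]), 'grasp_force': np.float64(0.0), 'gripper_width': np.float64(0.998)}
[[464.2, 0.0, 263.3], [0.0, 464.2, 192.4], [0.0, 0.0, 1.0]] [[0.018, -0.991, 0.134, 0.35], [-1.0, -0.02, -0.013, -0.026], [0.015, -0.133, -0.991, 1.57], [0.0, 0.0, 0.0, 1.0]]
[[412.7, 0.0, 261.3], [0.0, 412.7, 189.3], [0.0, 0.0, 1.0]] [[-0.872, 0.291, -0.394, 1.026], [0.49, 0.513, -0.705, 0.817], [-0.004, -0.808, -0.59, 0.866], [0.0, 0.0, 0.0, 1.0]]
```

View pics/top0b.png

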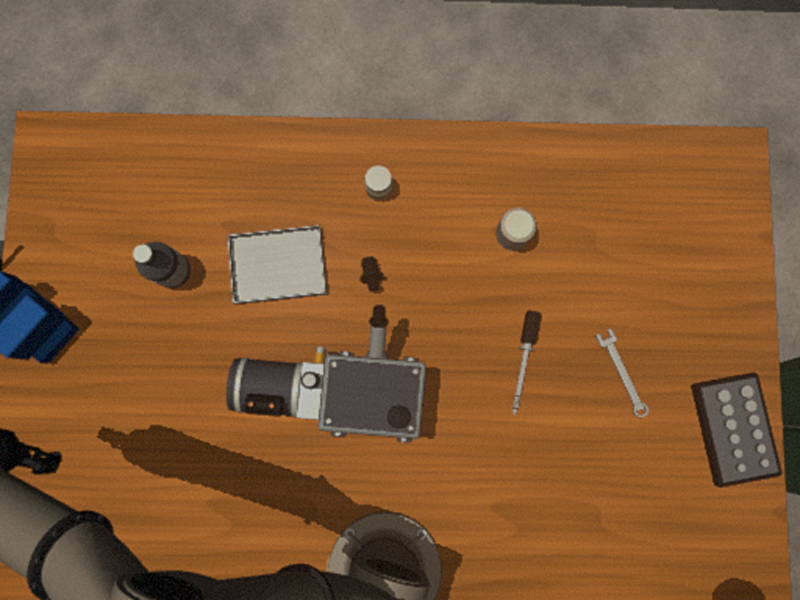

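View pics/scene0b.png

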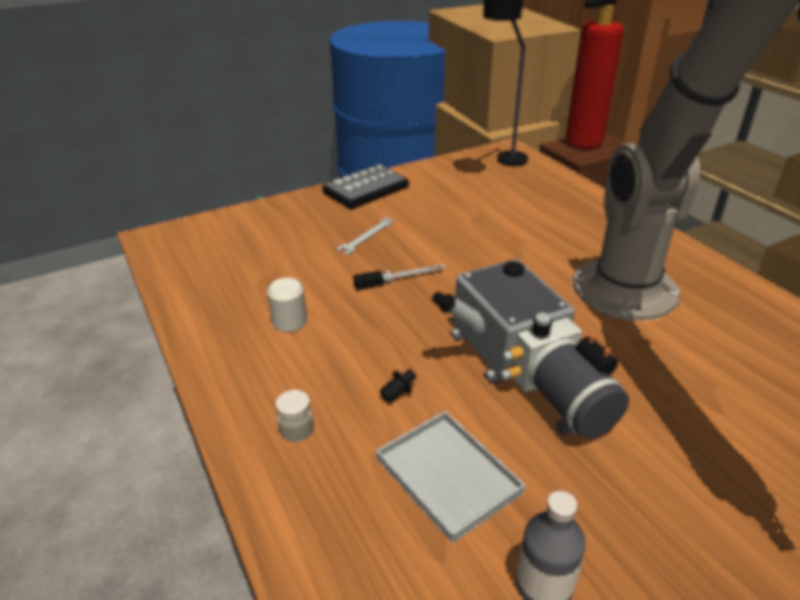

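Top view (800 px scale): the neck with its plug is at about (378,316), the tray at (279,265), the dipstick grip at (531,326) with its tip at (516,411), and the spanner at (622,373). There are two plug candidates: one in the neck at (378,316), and one lying loose on the bench at (372,273), which looks bigger. The description fits the one in the neck. I'll measure and confirm it in a crop.

Run:
```python
from h import *
t=cv2.imread('pics/top0.png');s=cv2.imread('pics/scene0.png')
def blobs(im,box,thr):
    x0,y0,x1,y1=box; m=(im[y0:y1,x0:x1].max(2)<thr).astype(np.uint8)
    n,l,st,c=cv2.connectedComponentsWithStats(m)
    for i in range(1,n):
        if st[i,4]>12:
            p=np.argwhere(l==i)[:,::-1].astype(np.float32); r=cv2.minAreaRect(p)
            print(np.round(c[i]+[x0,y0],1),st[i,4],np.round(r[1],1),round(r[2],1))
print('top neck');blobs(t,(225,155,260,235),45)
print('top dip');blobs(t,(325,190,355,270),60)
print('scene plugs');blobs(s,(240,180,300,262),40)
print('scene dip');blobs(s,(220,165,262,190),55)
a=cv2.resize(t[150:280,200:360],None,fx=3,fy=3,interpolation=cv2.INTER_CUBIC)
b=cv2.resize(s[155:265,215:345],None,fx=2.4,fy=2.4,interpolation=cv2.INTER_CUBIC)
c=np.zeros((390,800,3),np.uint8);c[:390,:480]=a;c[:264,480:792]=b;cv2.imwrite('pics/c1.png',c)
# tray corners (800 scale)
for q in [(229,236),(322,228),(327,294),(234,302)]: print('tray',np.round(plane('top0',np.array(q)*.64,.022),3))
for q in [(531,326),(529,345)]: print('dip',np.round(plane('top0',np.array(q)*.64,.015),3))
print('tip',np.round(plane('top0',np.array((515.5,412))*.64,.015),3))
for q in [(323,354),(424,360),(420,437),(320,432)]: print('tank',np.round(plane('top0',np.array(q)*.64,.14),3))
```

```text
top neck
top dip
[339.4 208.9] 129 [ 9.  19.6] 11.3
scene plugs
[284.  192.9] 83 [12.   8.5] 45.0
[253.9 247.4] 173 [12.4 21.5] 36.0
scene dip
[235.2 179.2] 134 [ 7.6 17.5] 78.7
tray [0.692 0.353 0.022]
tray [0.714 0.152 0.022]
tray [0.569 0.136 0.022]
tray [0.548 0.335 0.022]
dip [ 0.509 -0.305  0.015]
dip [ 0.468 -0.3    0.015]
tip [ 0.325 -0.271  0.015]
tank [0.433 0.128 0.14 ]
tank [ 0.425 -0.071  0.14 ]
tank [ 0.276 -0.066  0.14 ]
tank [0.282 0.128 0.14 ]
```

View pics/c1.png

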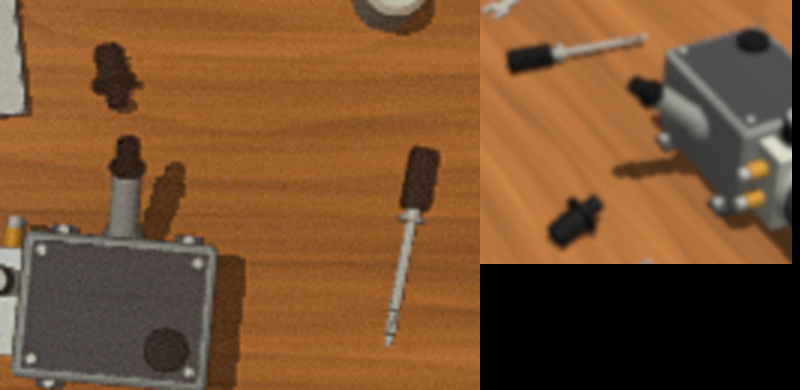

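The crop confirms it. The smaller plug sits in the neck (crop 128,155), the loose bigger one lies on the bench (crop 115,75), and the dipstick has its grip at (422,178) with its tip at (390,340) towards the robot. Next I move over the neck.

Emit:
{"fn": "arm_command", "kwargs": {"rows": [[[85,0.4,-0.8,0.5,0.5],[85,0.4,-0.8,0.4,0.5],[85,0.4,-0.85,0.3,0.5],[85,0.4,-0.85,0,0.5],[85,0.4,-0.85,0,0.5],[85,0.4,-0.85,0,0.5],[85,0.4,-0.85,0,0.5],[85,0.4,-0.85,0,0.5],[85,0.4,-0.85,0,0.4],[85,0.4,-0.85,0,0]]], "newtons": 40}}

```text
t: 1.35
eef_pos: [0.4955, 0.1191, 0.3032]
tool_rot: [-0.0, 0.018, 1.0, 0.0]
contact_force: [0.2, -0.6, -0.6]
gripper_width: 0.996
grasp_force: 0.0
```

Run:
```python
from h import *
o=get_obs();print(o['t'],o['eef_pos'],o['tool_rot'],cams.camera_params('wrist')['extrinsics'].round(3).tolist())
print(two('top0',(242.7,200.5),'scene0',(281.5,191.5)))
print(proj('top0',(.510,.0255,.169)),proj('scene0',(.510,.0255,.169)))
```

```text
1.35 [0.49554612 0.11909249 0.303185  ] [-7.51001071e-05  1.76556647e-02  9.99844122e-01  5.58689580e-05] [[0.035, 0.964, 0.263, 0.428], [0.999, -0.034, -0.009, 0.121], [0.001, 0.264, -0.965, 0.445], [0.0, 0.0, 0.0, 1.0]]
(array([0.51343049, 0.01803446, 0.16618748]), np.float64(0.0015049417981062522))
[240.33417833 201.26757345] [284.19648094 191.73908256]
```

Emit:
{"fn": "arm_command", "kwargs": {"rows": [[[85,0.1,-0.8,0.2,0],[85,0.1,-0.8,0,0],[85,0,0,0,0],[85,0,0,0,0],[85,0,0,0,0],[85,0,0,0,0],[85,0,0,0,0],[85,0,0,0,0],[85,0,0,0,0],[85,0,0,0,0]]]}}

```text
t: 2.6
eef_pos: [0.5072, 0.0249, 0.3153]
tool_rot: [0.0, 0.018, 1.0, 0.0]
contact_force: [-0.5, 1.2, -0.1]
gripper_width: 0.999
grasp_force: 0.0
```

Run:
```python
from h import *
o=get_obs();print(o['t'],o['eef_pos'],o['tool_rot'])
im=shot('wrist','w1'); print(cal('w1')[0]); cv2.imwrite('pics/w1b.png',cv2.resize(im[:,:,::-1],(800,600)))
print(proj('w1',(.5134,.018,.1662)),proj('w1',(.510,.0255,.169)))
```

```text
2.6 [0.50723675 0.02486778 0.31531874] [1.66349885e-06 1.79253097e-02 9.99839329e-01 1.15389475e-05]
[[313.28347217   0.         256.90682844]
 [  0.         313.28347217 188.83475612]
 [  0.           0.           1.        ]]
[250.65456059 182.80939679] [258.38029741 179.77492614]
```

View pics/w1b.png

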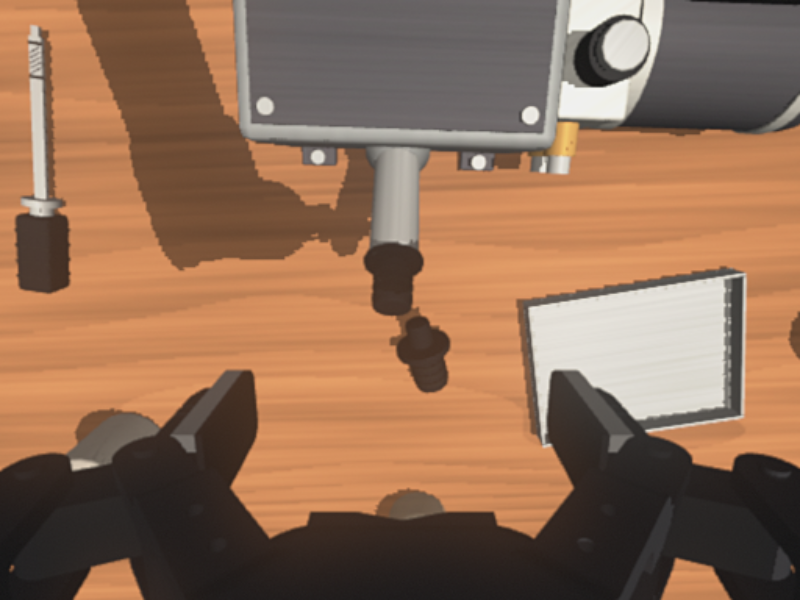

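Wrist view (800 px scale): the neck plug is at (393,285), with the larger loose plug beyond it at (424,352). The tray corners are (520,302), (742,272), (742,415) and (543,445). The dipstick's tip is at (36,28) and its grip at (43,252).

Run:
```python
from h import *
w=lambda q,z:np.round(plane('w1',np.array(q)*.64,z),4)
print('lid edge',w((247,137),.14),w((550,148),.14))
print('bolts',w((265,106),.15),w((530,115),.15))
print('neck axis: base, mouth',w((399,160),.095),w((394.5,250),.155))
print('knob sides at centre',w((375,285),.169),w((412,285),.169),'mean',w((393,285),.169))
print('flange ends',w((364,262),.159),w((423,262),.159))
for q in [(520,302),(742,272),(742,415),(543,445)]: print('tray',w(q,.022))
print('tip',w((36,27),.017),'collar',w((42,203),.015),'grip',w((43,250),.03), w((17,215),.03),w((69,215),.03),w((20,287),.03),w((66,292),.03))
print('loose plug',w((424,352),.015))
print('two', two('w1',np.array((393,285))*.64,'scene0',(281.5,191.5)))
```

```text
lid edge [ 0.4224 -0.068   0.14  ] [0.4355 0.119  0.14  ]
bolts [ 0.406  -0.0524  0.15  ] [0.4166 0.1034 0.15  ]
neck axis: base, mouth [0.4393 0.0249 0.095 ] [0.4934 0.0204 0.155 ]
knob sides at centre [0.5119 0.008  0.169 ] [0.5127 0.0304 0.169 ] mean [0.5123 0.0189 0.169 ]
flange ends [0.4995 0.0013 0.159 ] [0.5008 0.0378 0.159 ]
tray [0.5696 0.1318 0.022 ]
tray [0.5484 0.3328 0.022 ]
tray [0.6938 0.3542 0.022 ]
tray [0.7203 0.1591 0.022 ]
tip [ 0.3248 -0.2654  0.017 ] collar [ 0.4646 -0.2942  0.015 ] grip [ 0.5044 -0.2918  0.03  ] [ 0.4732 -0.3073  0.03  ] [ 0.4748 -0.2623  0.03  ] [ 0.537  -0.3202  0.03  ] [ 0.5431 -0.2798  0.03  ]
loose plug [0.6187 0.0421 0.015 ]
two (array([0.51361599, 0.01833664, 0.16629381]), np.float64(0.001561688120068963))
```

Emit:
{"fn": "arm_command", "kwargs": {"rows": [[[60,0.16,-0.11,-0.6,-0.45],[60,0,0,-0.6,0],[60,0,0,-0.6,0],[60,0,0,-0.5,0],[60,0,0,-0.3,0],[60,0,0,0,0],[15,0,0,0,0],[15,0,0,0,0],[15,0,0,0,0],[15,0,0,0,0]]], "newtons": 40}}

```text
t: 3.9
eef_pos: [0.5177, 0.0184, 0.1603]
tool_rot: [0.001, 0.036, 0.999, 0.0]
contact_force: [0.4, 0.1, 6.2]
gripper_width: 0.267
grasp_force: 39.5
```

Run:
```python
from h import *
o=get_obs();print(o['t'],o['eef_pos'],o['tool_rot'],o['gripper_width']*85.4,o['grasp_force'],o['contact_force'])
im=shot('wrist','w2'); cv2.imwrite('pics/w2b.png',im[60:384,60:460,::-1])
```

```text
3.9 [0.51773937 0.01836835 0.16027447] [1.03848208e-03 3.58944276e-02 9.99355010e-01 2.73385163e-04] 22.80269445851685 39.51866626739502 [0.44434169 0.09455889 6.24286127]
```

View pics/w2b.png

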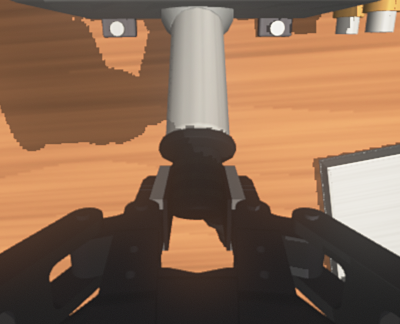

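Gripped on the knob at 22.8 mm, clear of the flange. Next I draw it out along the neck and carry it to the tray.

Emit:
{"fn": "arm_command", "kwargs": {"rows": [[[15,0.15,-0.01,0.15,0],[15,0.15,-0.01,0.15,0],[15,0.15,-0.01,0.15,0],[15,0.15,-0.01,0.15,0],[15,0.15,-0.01,0.15,0],[15,0.15,-0.01,0.15,0],[15,0.26,0.95,0,0],[15,0.26,0.95,0,0],[15,0.26,0.95,0,0],[15,0.26,0.95,0,0]]]}}

```text
t: 5.2
eef_pos: [0.6339, 0.2446, 0.2136]
tool_rot: [0.0, 0.036, 0.999, 0.0]
contact_force: [1.0, -0.5, -0.0]
gripper_width: 0.263
grasp_force: 39.3
```

Emit:
{"fn": "arm_command", "kwargs": {"rows": [[[15,0,0,0,0],[15,0,0,-0.5,0],[15,0,0,-0.5,0],[15,0,0,-0.5,0],[15,0,0,-0.5,0],[15,0,0,-0.4,0],[15,0,0,-0.2,0],[15,0,0,-0.1,0],[15,0,0,0,0],[15,0,0,0,0]]]}}

```text
t: 6.45
eef_pos: [0.6339, 0.2429, 0.0523]
tool_rot: [0.001, 0.036, 0.999, 0.0]
contact_force: [-0.0, -0.2, -0.4]
gripper_width: 0.263
grasp_force: 39.3
```

Run:
```python
from h import *
o=get_obs();print(o['t'],o['eef_pos'],o['tool_rot'],o['gripper_width']*85.4,o['grasp_force'],o['contact_force'])
im=shot('wrist','w3'); im2=shot('scene','s3')
c=np.zeros((384,780,3),np.uint8);c[:,:480]=im[:,20:500,::-1];c[:300,480:]=cv2.resize(im2[200:350,220:370,::-1],(300,300));cv2.imwrite('pics/w3b.png',c)
```

```text
6.45 [0.63393947 0.24289389 0.0523405 ] [7.24779731e-04 3.59125981e-02 9.99354603e-01 3.70845154e-04] 22.431036650094086 39.29824233055115 [-0.04249219 -0.17348655 -0.40521106]
```

View pics/w3b.png

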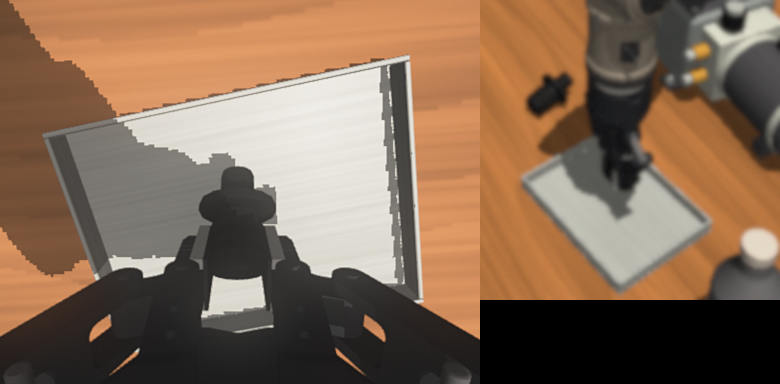

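The plug is out and hanging over the middle of the tray (picture 238,215). I lower it, let go and rise.

Emit:
{"fn": "arm_command", "kwargs": {"rows": [[[15,0,0,-0.2,0],[15,0,0,-0.12,0],[15,0,0,0,0],[40,0,0,0,0],[60,0,0,0,0],[60,0,0,0,0],[60,0,0,0,0],[60,0,0,0.3,0],[60,0,0,0.6,0],[60,0,0,0.8,0]]]}}

```text
t: 7.8
eef_pos: [0.6327, 0.2425, 0.1355]
tool_rot: [-0.001, 0.036, 0.999, -0.0]
contact_force: [0.3, 0.8, -0.2]
gripper_width: 0.703
grasp_force: 0.0
```

Emit:
{"fn": "arm_command", "kwargs": {"rows": [[[70,0,0,0.8,0],[70,0,-0.2,0.8,0],[70,-0.3,-0.9,0.5,0],[70,-0.3,-0.9,0,0],[70,-0.3,-0.95,0,0],[70,-0.3,-0.95,0,0],[70,-0.3,-0.95,0,0],[70,-0.3,-0.95,0,-0.4],[70,-0.3,-0.95,0,-0.5],[70,-0.3,-0.95,0,-0.7]]]}}

```text
t: 9.05
eef_pos: [0.489, -0.2197, 0.2608]
tool_rot: [0.001, 0.101, 0.995, 0.0]
contact_force: [0.7, 0.4, 0.4]
gripper_width: 0.821
grasp_force: 0.0
```

Emit:
{"fn": "arm_command", "kwargs": {"rows": [[[70,-0.1,-0.7,0,0],[70,0,-0.7,0,0],[70,0,0,0,0],[70,0,0,0,0],[70,0,0,0,0],[70,0,0,0,0],[70,0,0,0,0],[70,0,0,0,0],[70,0,0,0,0],[70,0,0,0,0]]]}}

```text
t: 10.3
eef_pos: [0.4838, -0.3018, 0.2592]
tool_rot: [-0.0, 0.1, 0.995, 0.0]
contact_force: [0.2, 0.4, 0.6]
gripper_width: 0.82
grasp_force: 0.0
```

Run:
```python
from h import *
o=get_obs();print(o['t'],o['eef_pos'],o['tool_rot'],o['gripper_width']*85.4,o['grasp_force'],o['contact_force'])
im=shot('wrist','w4'); im2=shot('scene','s4')
c=np.zeros((384,780,3),np.uint8);c[:,:480]=im[:,20:500,::-1];c[:300,480:]=cv2.resize(im2[230:380,220:370,::-1],(300,300));cv2.imwrite('pics/w4b.png',c)
```

```text
10.3 [ 0.48376419 -0.30176176  0.25923203] [-4.17309759e-05  9.97375444e-02  9.95013779e-01  2.11154748e-06] 70.00432194748907 0.0 [0.22055471 0.39654295 0.57645442]
```

View pics/w4b.png

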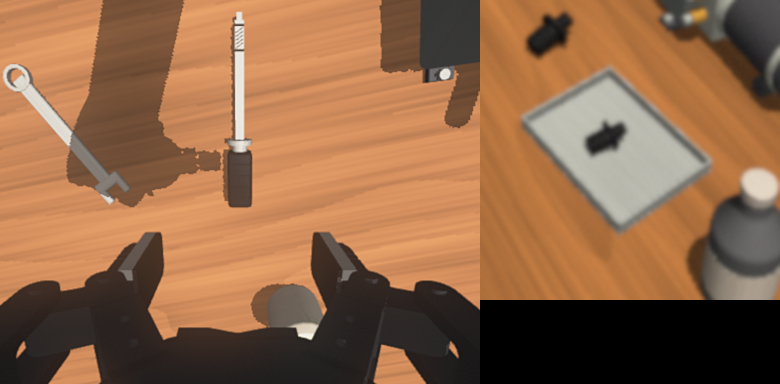

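The plug lies in the tray (inset 605,137), let go. The dipstick is now well seen: tip at (258,14) and handle about (248–272, 150–207) in full-image pixels.

Run:
```python
from h import *
im=cv2.imread('pics/w4.png'); m=(im.max(2)<75).astype(np.uint8); m[:,:235]=0;m[:,285:]=0;m[225:]=0
n,l,st,c=cv2.connectedComponentsWithStats(m);i=1+np.argmax(st[1:,4]);print(st[i],c[i])
# bottom edge of the handle in the image = far end (lower edge visible?) ; use columns of mid rows for y
x,y,w,h=st[i,:4]
print('near end top',plane('w4',(x+w/2,y),.03),'far end top',plane('w4',(x+w/2,y+h),.03),'far end bottom',plane('w4',(x+w/2,y+h),.0))
g=cv2.cvtColor(im,cv2.COLOR_BGR2GRAY)
for r in (20,40,60,80,100,120): 
    k=np.where(g[r,240:280]>150)[0]+240; print(r,k.min(),k.max(),np.round(plane('w4',(k.mean(),r),.017),4))
print('tip',plane('w4',(258.5,12),.017),'collar',plane('w4',(259,142),.03))
```

```text
[248 151  23   9  40] [257.05  153.175]
near end top [ 0.47223939 -0.29703665  0.03      ] far end top [ 0.48283936 -0.29915768  0.03      ] far end bottom [ 0.48809139 -0.29995492  0.        ]
20 240 279 [ 0.3315 -0.2684  0.017 ]
40 240 279 [ 0.3515 -0.2719  0.017 ]
60 240 279 [ 0.3721 -0.276   0.017 ]
80 240 279 [ 0.3932 -0.2805  0.017 ]
100 250 279 [ 0.4165 -0.2782  0.017 ]
120 241 279 [ 0.4383 -0.2864  0.017 ]
tip [ 0.32343216 -0.26827274  0.017     ] collar [ 0.46168244 -0.29552531  0.03      ]
```

Emit:
{"fn": "arm_command", "kwargs": {"rows": [[[60,0.2,-0.05,-0.6,0],[60,0.2,0,-0.6,0],[60,0,0,-0.6,0],[60,0,0,-0.6,0],[60,0,0,-0.6,0],[60,0,0,-0.5,0],[60,0,0,-0.4,0],[60,0,0,-0.2,0],[60,0,0,-0.1,0],[60,0,0,0,0]]]}}

```text
t: 11.65
eef_pos: [0.508, -0.3049, 0.0075]
tool_rot: [0.0, 0.1, 0.995, -0.0]
contact_force: [-0.1, -0.3, 0.6]
gripper_width: 0.705
grasp_force: 0.0
```

Run:
```python
from h import *
o=get_obs();print(o['t'],o['eef_pos'],o['tool_rot'],o['gripper_width']*85.4,o['contact_force'])
```

```text
11.65 [ 0.50801151 -0.30494232  0.00754879] [ 2.03425456e-04  9.97776458e-02  9.95009736e-01 -6.57461011e-05] 60.189314382558564 [-0.12668924 -0.26590809  0.61306065]
```

Emit:
{"fn": "arm_command", "kwargs": {"rows": [[[60,0,0,-0.06,0],[20,0,0,0,0],[20,0,0,0,0],[20,0,0,0,0],[20,0,0,0,0],[20,0,0,0.2,0],[20,0,0,0.5,0],[20,0,0,0.6,0],[20,0,0,0.7,0],[20,0,0,0.6,0]]], "newtons": 40}}

```text
t: 12.9
eef_pos: [0.5075, -0.3048, 0.1615]
tool_rot: [0.0, 0.1, 0.995, -0.0]
contact_force: [-0.4, 0.7, -0.8]
gripper_width: 0.346
grasp_force: 40.4
```

Emit:
{"fn": "arm_command", "kwargs": {"rows": [[[20,0.4,0.6,0,0.3],[20,0.4,0.6,0,0.3],[20,0.4,0.6,0,0.3],[20,0.4,0.6,0,0.3],[20,0.4,0.6,0,0.3],[20,0.4,0.6,0,0.16],[20,0.4,0.6,0,0],[20,0.4,0.6,0,0],[20,0.21,0.37,0,0],[20,0,0,0,0]]]}}

```text
t: 14.15
eef_pos: [0.7125, 0.0079, 0.1593]
tool_rot: [-0.0, 0.032, 0.999, 0.0]
contact_force: [-1.1, -0.2, -1.5]
gripper_width: 0.343
grasp_force: 40.4
```

Run:
```python
from h import *
o=get_obs();print(o['t'],o['eef_pos'],o['tool_rot'],o['gripper_width']*85.4,o['grasp_force'],o['contact_force'])
im=shot('wrist','w5'); im2=shot('scene','s5')
c=np.zeros((384,800,3),np.uint8);c[:,:400]=im[:,60:460,::-1];c[:,400:]=cv2.resize(im2[110:270,190:357,::-1],(400,384));cv2.imwrite('pics/w5b.png',c)
```

```text
14.15 [0.71253536 0.00794061 0.1592741 ] [-3.23290547e-04  3.17689001e-02  9.99495148e-01  2.86313855e-04] 29.256507434463455 40.36266267299652 [-1.05270391 -0.24472904 -1.49521345]
```

View pics/w5b.png

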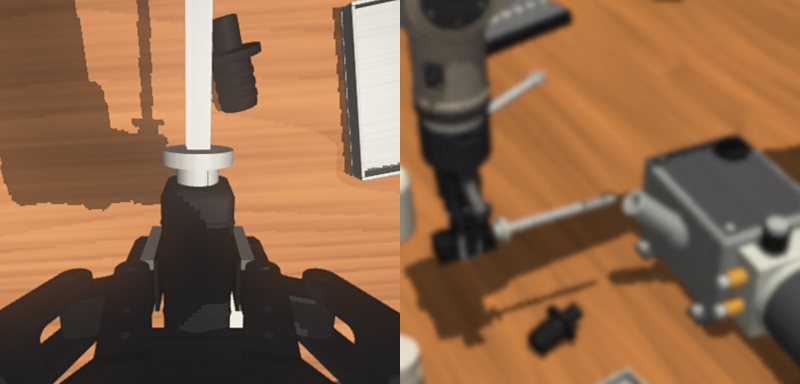

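The dipstick is held level at 29.3 mm with its tip just short of the mouth (right crop: tip 612,199, mouth 634,203). I check this against the expected projections.

Run:
```python
from h import *
print('tip exp',proj('s5',(.524,.020,.170)),'seen (278.5,192.9)');print('mouth exp',proj('s5',(.498,.020,.155)),'seen (287.7,194.6)')
# ray at z
print(plane('s5',(278.5,192.9),.170),plane('s5',(287.7,194.6),.155))
im=cv2.imread('pics/s5.png');c=cv2.resize(im[175:225,255:321],(792,600),interpolation=cv2.INTER_CUBIC)
for p,k in(((.524,.020,.170),(0,0,255)),((.498,.020,.155),(0,255,0)),((.4307,.0247,.0878),(255,0,0))):
    q=(proj('s5',p)-[255,175]+.5)*12; cv2.circle(c,tuple(int(v) for v in q),6,k,2)
cv2.imwrite('pics/s5c.png',c)
```

```text
tip exp [278.98196206 191.9034732 ] seen (278.5,192.9)
mouth exp [286.58641456 193.43751413] seen (287.7,194.6)
[0.5276447  0.02337372 0.17      ] [0.49819676 0.02630807 0.155     ]
```

View pics/s5c.png

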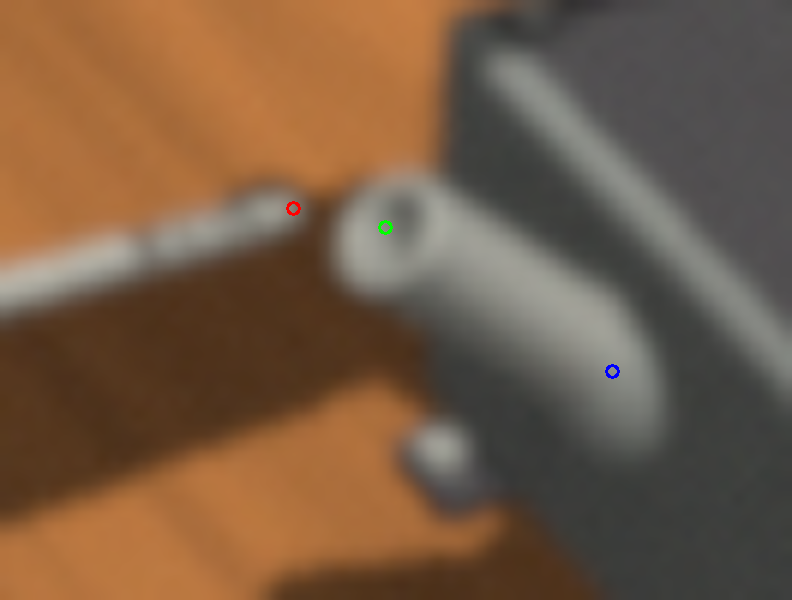

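The projections agree to about 1 px. I enter the mouth level by about a centimetre at a light grip. Then I swing the handle up in an arc about the tip so the stick pivots in the pads to 45°.

Emit:
{"fn": "arm_command", "kwargs": {"rows": [[[20,0,0,-0.14,0],[20,0,0,-0.14,0],[20,0,0,0,0],[20,-0.2,0,0,0],[20,-0.2,0,0,0],[20,-0.12,0,0,0],[20,-0.08,0,0,0],[20,-0.05,0,0,0],[20,0,0,0,0],[20,0,0,0,0]]], "newtons": 25}}

```text
t: 15.5
eef_pos: [0.6736, 0.0054, 0.1429]
tool_rot: [0.0, 0.034, 0.999, -0.0]
contact_force: [0.2, 0.2, -1.3]
gripper_width: 0.342
grasp_force: 40.4
```

Run:
```python
from h import *
o=get_obs();print(o['t'],o['eef_pos'],o['tool_rot'],o['gripper_width']*85.4,o['grasp_force'],o['contact_force'],o['torque'])
```

```text
15.5 [0.67360147 0.00544439 0.14286466] [ 1.06835989e-04  3.35160311e-02  9.99438174e-01 -8.96628062e-06] 29.204091576285073 40.36128044128418 [ 0.2386854   0.15306773 -1.28268774] [-0.00637341 -0.01900592 -0.01148196]
```

Emit:
{"fn": "arm_command", "kwargs": {"rows": [[[20,-0.02,0,0.275,0],[20,-0.04,0,0.27,0],[20,-0.06,0.01,0.265,0],[20,-0.1,0.01,0.25,0],[20,-0.12,0.01,0.24,0],[20,-0.15,0.01,0.22,0],[20,-0.17,0.01,0.21,0],[20,-0.19,0.01,0.195,0],[20,-0.21,0.01,0.18,0],[20,0,0,0,0]]], "newtons": 20}}

```text
t: 16.75
eef_pos: [0.6088, 0.0101, 0.27]
tool_rot: [-0.0, 0.033, 0.999, 0.001]
contact_force: [1.5, 1.7, -1.0]
gripper_width: 0.343
grasp_force: 41.7
```

Run:
```python
from h import *
o=get_obs();print(o['t'],o['eef_pos'],o['tool_rot'],o['gripper_width']*85.4,o['grasp_force'],o['contact_force'],o['torque'])
im=shot('scene','s6');im2=shot('wrist','w6')
c=np.zeros((600,800,3),np.uint8);c[:,:440]=cv2.resize(im[120:240,215:303,::-1],(440,600),interpolation=cv2.INTER_CUBIC);c[:384,440:]=im2[:,76:436,::-1];cv2.imwrite('pics/s6c.png',c)
```

```text
16.75 [0.60876081 0.01008823 0.27004711] [-6.62521379e-05  3.33233271e-02  9.99444419e-01  6.35549885e-04] 29.278200753818357 41.65961444377899 [ 1.50638269  1.65494575 -1.02895285] [ 0.48261804 -0.33279611 -0.18174273]
```

Run:
```python
from h import *
im=cv2.imread('pics/s6.png');hsv=cv2.cvtColor(im,cv2.COLOR_BGR2HSV)
G=np.array((.6088,.0101,.2805));a=lambda t:np.array((-.9978*np.cos(t),.066*np.cos(t),-np.sin(t)))
for d in (0,20,35,45,55): print(d,[np.round(proj('s6',G+r*a(np.radians(d))),1).tolist() for r in (0,.049,.12,.189)])
m=((hsv[:,:,1]<70)&(hsv[:,:,2]>90)).astype(np.uint8); m[:, :225]=0;m[:,300:]=0;m[:110]=0;m[215:]=0
n,l,st,c=cv2.connectedComponentsWithStats(m)
for i in range(1,n):
    if st[i,4]>15: print(st[i],c[i].round(1))
for y in range(135,205,4): print(y,np.where(m[y])[0].tolist())
```

```text
0 [[250.2, 165.5], [267.0, 161.1], [290.5, 155.0], [312.3, 149.3]]
20 [[250.2, 165.5], [266.0, 166.7], [287.6, 168.3], [307.3, 169.8]]
35 [[250.2, 165.5], [264.0, 170.7], [282.7, 177.9], [299.6, 184.3]]
45 [[250.2, 165.5], [262.2, 173.3], [278.3, 183.8], [292.9, 193.2]]
55 [[250.2, 165.5], [260.0, 175.5], [273.2, 189.1], [285.0, 201.3]]
[225 110   9  17 135] [228.8 117.2]
[240 110  19   4  47] [248.7 111.5]
[256 139   7  10  27] [258.6 143.4]
[225 146  15  15  70] [231.6 152.1]
[257 169   7   9  38] [260.5 173.5]
[293 174   7  12  54] [296.7 178.9]
[276 184  24  22 203] [290.1 194.7]
[289 210   5   5  21] [291.2 212.1]
135 []
139 [256, 257]
143 [257, 258, 259]
147 [236, 237, 238, 239, 260, 261, 262]
151 [230, 231, 232, 233, 234, 235, 236]
155 [225, 226, 227, 228, 229, 230]
159 [225, 226]
163 []
167 []
171 [250, 251, 260, 261, 262, 263]
175 [258, 259, 260, 261, 262, 263, 296, 297, 298, 299]
179 [268, 293, 294, 295, 296, 297, 298, 299]
183 [297, 298, 299]
187 [278, 279, 280, 281, 282]
191 [284, 285, 286, 287, 288, 289, 290, 291, 292, 293, 294]
195 [283, 284, 285, 286, 287, 288, 289, 290, 291, 292, 293, 294, 295, 296, 297, 298, 299]
199 [285, 286, 287, 288, 289, 290, 291, 292, 293, 294, 295, 296, 297, 298, 299]
203 [296, 297, 298, 299]
```

Scene mask: the collar is at (260.5,173.5) and the blade runs from there towards the mouth, which fits about 46° with the tip in the bore. I push in along the axis in stages while taking out the 10 mm sideways offset.

Emit:
{"fn": "arm_command", "kwargs": {"rows": [[[20,-0.15,0.016,-0.2,0],[20,-0.15,0.016,-0.2,0],[20,-0.15,0.016,-0.2,0],[20,-0.15,0.016,-0.2,0],[20,-0.15,0.016,-0.2,0],[20,0,0,0,0],[20,0,0,0,0],[20,0,0,0,0],[20,0,0,0,0],[20,0,0,0,0]]], "newtons": 20}}

```text
t: 18.1
eef_pos: [0.565, 0.0144, 0.2093]
tool_rot: [0.0, 0.034, 0.999, 0.0]
contact_force: [-0.0, -0.3, -0.9]
gripper_width: 0.346
grasp_force: 41.5
```

```bash
cat > chk.py <<'E'
from h import *
import sys
o=get_obs();print(o['t'],o['eef_pos'].round(4),o['gripper_width']*85.4,o['grasp_force'],o['contact_force'].round(2),o['torque'].round(3))
n=sys.argv[1]; shot('scene',n);im=cv2.imread(f'pics/{n}.png');hsv=cv2.cvtColor(im,cv2.COLOR_BGR2HSV)
G=o['eef_pos']+[0,0,.0105];a=lambda t:np.array((-.9978*np.cos(t),.066*np.cos(t),-np.sin(t)))
for d in (40,45,50): print(d,[np.round(proj(n,G+r*a(np.radians(d))),1).tolist() for r in (0,.049,.12)])
m=((hsv[:,:,1]<70)&(hsv[:,:,2]>90)).astype(np.uint8); m[:, :235]=0;m[:,310:]=0;m[:140]=0;m[215:]=0
k,l,st,c=cv2.connectedComponentsWithStats(m)
for i in range(1,k):
    if st[i,4]>15: print(st[i],c[i].round(1))
E
python3 chk.py s7
```

```text
18.1 [0.565  0.0144 0.2093] 29.57601111601334 41.460930705070496 [-0.02 -0.31 -0.95] [ 0.015 -0.063  0.02 ]
40 [[265.5, 180.6], [277.5, 186.5], [293.7, 194.4]]
45 [[265.5, 180.6], [276.5, 187.6], [291.5, 197.1]]
50 [[265.5, 180.6], [275.5, 188.7], [289.1, 199.8]]
[235 140  16  12  69] [242.2 144.9]
[272 157   7   9  24] [274.8 161. ]
[293 172  17  25 148] [301.5 182.5]
[272 184  38  28 349] [293.4 197.5]
[289 210   5   5  22] [291.1 212.1]
```

Emit:
{"fn": "arm_command", "kwargs": {"rows": [[[20,-0.16,0.015,-0.15,0],[20,-0.16,0.015,-0.15,0],[20,-0.14,0.015,-0.13,0],[20,-0.03,0,-0.03,0],[20,0,0,0,0],[20,0,0,0,0],[20,0,0,0,0],[20,0,0,0,0],[20,0,0,0,0],[20,0,0,0,0]]], "newtons": 20}}

```text
t: 19.4
eef_pos: [0.5354, 0.0171, 0.1816]
tool_rot: [0.0, 0.034, 0.999, 0.0]
contact_force: [0.7, -0.6, -1.4]
gripper_width: 0.344
grasp_force: 41.5
```

```bash
python3 chk.py s8
```

```text
19.4 [0.5354 0.0171 0.1816] 29.405049566075636 41.48870587348938 [ 0.66 -0.63 -1.45] [-0.049 -0.092 -0.014]
40 [[275.1, 186.2], [286.6, 191.8], [302.2, 199.4]]
45 [[275.1, 186.2], [285.7, 192.9], [300.0, 202.1]]
50 [[275.1, 186.2], [284.7, 194.0], [297.6, 204.6]]
[235 140  16  12  68] [242.1 145. ]
[283 163   6   9  24] [285.  167.4]
[293 174  17  23 130] [301.4 183.5]
[282 188  28  24 299] [296.4 198.8]
[289 210   5   5  22] [291.1 212.1]
```

Emit:
{"fn": "arm_command", "kwargs": {"rows": [[[20,-0.02,0,-0.02,0],[20,0,0,0,0],[20,-0.02,0,-0.02,0],[20,0,0,0,0],[20,-0.015,0,-0.015,0],[20,0,0,0,0],[20,0,0,0,0],[20,0,0,0,0],[20,0,0,0,0],[20,0,0,0,0]]]}}

```text
t: 20.7
eef_pos: [0.5321, 0.0171, 0.1783]
tool_rot: [0.0, 0.034, 0.999, 0.0]
contact_force: [-0.1, -0.0, -1.6]
gripper_width: 0.342
grasp_force: 41.5
```

```bash
python3 chk.py s9
```

```text
20.7 [0.5321 0.0171 0.1783] 29.243215634121086 41.48809790611267 [-0.1  -0.04 -1.64] [ 0.032 -0.021 -0.021]
40 [[276.1, 186.8], [287.5, 192.4], [303.0, 199.9]]
45 [[276.1, 186.8], [286.6, 193.5], [300.8, 202.6]]
50 [[276.1, 186.8], [285.6, 194.6], [298.5, 205.1]]
[235 140  16  12  68] [242.1 145. ]
[272 140  13   2  20] [278.  140.4]
[284 164   6   9  24] [286.1 168.1]
[294 174  16  23 125] [301.6 183.8]
[283 189  27  23 287] [296.8 199. ]
[289 210   5   5  21] [291.1 212.2]
```

Emit:
{"fn": "arm_command", "kwargs": {"rows": [[[20,-0.015,0,-0.015,0],[20,0,0,0,0],[20,-0.015,0,-0.015,0],[20,0,0,0,0],[20,-0.015,0,-0.015,0],[20,0,0,0,0],[20,-0.01,0,-0.01,0],[20,0,0,0,0],[20,0,0,0,0],[20,0,0,0,0]]]}}

```text
t: 22.0
eef_pos: [0.5288, 0.0171, 0.175]
tool_rot: [0.0, 0.034, 0.999, 0.0]
contact_force: [-0.6, -0.3, -0.6]
gripper_width: 0.344
grasp_force: 41.5
```

```bash
python3 chk.py s10
```

```text
22.0 [0.5288 0.0171 0.175 ] 29.341207830839693 41.48756146430969 [-0.55 -0.34 -0.61] [ 0.019 -0.041 -0.002]
40 [[277.1, 187.5], [288.5, 193.0], [303.9, 200.5]]
45 [[277.1, 187.5], [287.5, 194.1], [301.7, 203.1]]
50 [[277.1, 187.5], [286.5, 195.2], [299.3, 205.7]]
[235 140  16  12  68] [242.1 145. ]
[271 140  16   3  33] [278.6 140.7]
[285 165   6   9  23] [287.1 168.7]
[294 174  16  23 122] [301.7 184. ]
[284 189  26  23 275] [297.3 199.2]
[289 210   5   5  22] [291.1 212.1]
```

Emit:
{"fn": "arm_command", "kwargs": {"rows": [[[20,-0.015,0,-0.015,0],[20,0,0,0,0],[20,-0.015,0,-0.015,0],[20,0,0,0,0],[20,-0.015,0,-0.015,0],[20,0,0,0,0],[20,0,0,0,0],[20,0,0,0,0],[20,0,0,0,0],[20,0,0,0,0]]]}}

```text
t: 23.3
eef_pos: [0.5264, 0.0171, 0.1724]
tool_rot: [0.0, 0.034, 0.999, 0.0]
contact_force: [1.6, -0.5, 0.2]
gripper_width: 0.342
grasp_force: 41.7
```

```bash
python3 chk.py s11
python3 - <<'E'
from h import *
im=shot('wrist','w11');im2=cv2.imread('pics/s11.png')
c=np.zeros((600,800,3),np.uint8);c[:,:430]=cv2.resize(im2[165:215,262:298],(430,600),interpolation=cv2.INTER_CUBIC);c[:370,430:]=cv2.resize(im[0:300,106:406,::-1],(370,370));cv2.imwrite('pics/s11c.png',c)
E
```

```text
23.3 [0.5264 0.0171 0.1724] 29.210181525903536 41.724886894226074 [ 1.6  -0.53  0.17] [-0.004 -0.458 -0.021]
40 [[277.8, 187.9], [289.1, 193.4], [304.5, 200.9]]
45 [[277.8, 187.9], [288.2, 194.6], [302.3, 203.6]]
50 [[277.8, 187.9], [287.2, 195.6], [299.9, 206.1]]
[235 140  16  12  68] [242.1 145. ]
[272 140  16   3  29] [279.3 141.2]
[286 165   6   9  22] [288.  169.6]
[294 174  16  23 121] [301.8 184. ]
[284 189  26  23 270] [297.5 199.4]
[289 210   5   5  22] [291.1 212.1]
```

View pics/s11c.png

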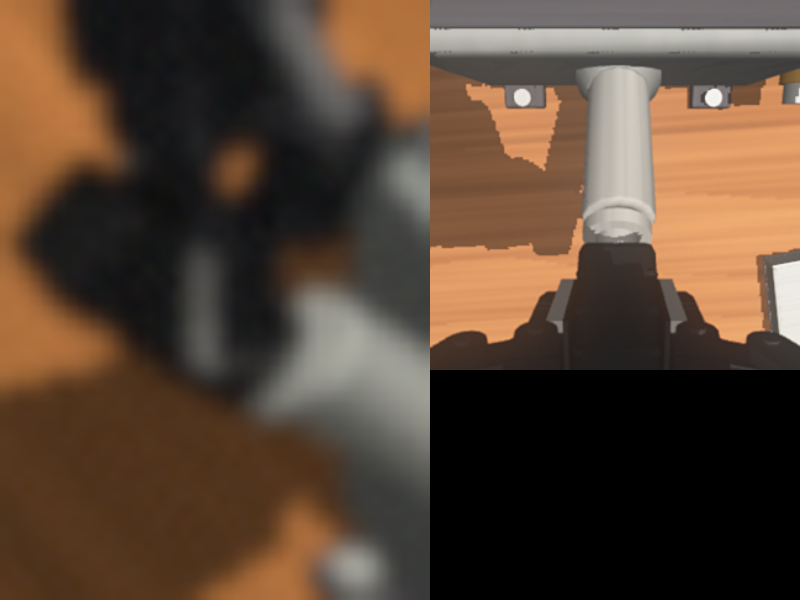

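Wrist part of the picture: the collar sits on the mouth (620,215) and is centred sideways. First contact shows in the moment (−0.46 N m). I press a little more so it seats flush.

Emit:
{"fn": "arm_command", "kwargs": {"rows": [[[20,-0.015,0,-0.015,0],[20,0,0,0,0],[20,-0.015,0,-0.015,0],[20,0,0,0,0],[20,0,0,0,0],[20,0,0,0,0],[20,0,0,0,0],[20,0,0,0,0],[20,0,0,0,0],[20,0,0,0,0]]]}}

```text
t: 24.65
eef_pos: [0.5266, 0.0172, 0.1722]
tool_rot: [0.003, 0.034, 0.999, 0.0]
contact_force: [3.2, -0.7, 8.8]
gripper_width: 0.343
grasp_force: 42.8
```

```bash
python3 chk.py s12
```

```text
24.65 [0.5266 0.0172 0.1722] 29.25098418405557 42.84203231334686 [ 3.16 -0.7   8.78] [-0.1   -0.662 -0.007]
40 [[277.8, 188.0], [289.1, 193.5], [304.4, 201.0]]
45 [[277.8, 188.0], [288.1, 194.7], [302.2, 203.6]]
50 [[277.8, 188.0], [287.2, 195.7], [299.9, 206.2]]
[235 140  16  12  68] [242.1 145. ]
[272 140  16   3  32] [279.2 141.1]
[286 166   6   8  22] [288.1 169.7]
[294 174  16  23 123] [301.9 184.2]
[284 189  26  23 273] [297.4 199.4]
[289 210   5   5  20] [291.2 212.2]
```

The stop is firm: about 9 N and no more advance. A slightly firmer press, a moment's pause, then I withdraw along the axis.

Emit:
{"fn": "arm_command", "kwargs": {"rows": [[[20,-0.015,0,-0.015,0],[20,0,0,0,0],[20,0,0,0,0],[20,0,0,0,0],[20,0.1,-0.01,0.1,0],[20,0.18,-0.013,0.18,0],[20,0.18,-0.013,0.18,0],[20,0.18,-0.013,0.18,0],[20,0.18,-0.013,0.18,0],[20,0.18,-0.013,0.18,0]]]}}

```text
t: 25.95
eef_pos: [0.5841, 0.0125, 0.2302]
tool_rot: [-0.0, 0.034, 0.999, -0.0]
contact_force: [-0.2, 0.4, -1.5]
gripper_width: 0.339
grasp_force: 41.5
```

```bash
python3 chk.py s13
```

```text
25.95 [0.5841 0.0125 0.2302] 28.934315175952573 41.456703543663025 [-0.21  0.43 -1.48] [ 0.002 -0.045  0.018]
40 [[259.0, 175.9], [271.4, 182.0], [288.1, 190.2]]
45 [[259.0, 175.9], [270.4, 183.2], [285.8, 193.0]]
50 [[259.0, 175.9], [269.4, 184.3], [283.4, 195.7]]
[235 141  12  11  52] [240.4 146. ]
[266 151   6  10  26] [268.1 155.4]
[293 172  17  25 147] [301.5 182.4]
[265 179  45  33 366] [291.9 196.5]
[289 210   5   5  21] [291.2 212.1]
```

Emit:
{"fn": "arm_command", "kwargs": {"rows": [[[20,0.18,-0.013,0.18,0],[20,0.18,-0.013,0.18,0],[20,0.18,-0.013,0.18,0],[20,0.18,-0.013,0.18,0],[20,0.18,-0.013,0.18,0],[20,0.18,-0.013,0.18,0],[20,0.15,0,0.15,0],[20,0,0,0,0],[20,0,0,0,0],[20,0,0,0,0]]]}}

```text
t: 27.25
eef_pos: [0.6566, 0.008, 0.3029]
tool_rot: [-0.001, 0.034, 0.999, 0.0]
contact_force: [-0.1, -0.7, -1.3]
gripper_width: 0.345
grasp_force: 41.5
```

```bash
python3 chk.py s14
python3 - <<'E'
from h import *
im=cv2.imread('pics/s14.png');hsv=cv2.cvtColor(im,cv2.COLOR_BGR2HSV)
m=((hsv[:,:,1]<75)&(hsv[:,:,2]>80))
for y in range(148,206,3): print(y,[x for x in np.where(m[y])[0] if 225<x<300])
E
```

```text
27.25 [0.6566 0.008  0.3029] 29.463398968057508 41.47174894809723 [-0.13 -0.71 -1.33] [-0.038 -0.019 -0.001]
40 [[232.8, 159.2], [246.7, 166.2], [265.5, 175.6]]
45 [[232.8, 159.2], [245.7, 167.4], [263.1, 178.5]]
50 [[232.8, 159.2], [244.7, 168.7], [260.6, 181.4]]
[240 163  30  22  70] [249.2 171.1]
[292 172  18  25 150] [301.4 182.4]
[283 189  27  23 294] [296.4 198.9]
[289 210   5   5  21] [291.2 212.1]
148 []
151 []
154 []
157 []
160 []
163 [np.int64(232), np.int64(233), np.int64(243), np.int64(244), np.int64(245)]
166 [np.int64(233), np.int64(243), np.int64(244), np.int64(245), np.int64(246)]
169 [np.int64(241), np.int64(242), np.int64(243), np.int64(244), np.int64(245), np.int64(246)]
172 [np.int64(249), np.int64(250), np.int64(251)]
175 [np.int64(254), np.int64(255), np.int64(256), np.int64(296), np.int64(297), np.int64(298), np.int64(299)]
178 [np.int64(259), np.int64(260), np.int64(292), np.int64(293), np.int64(294), np.int64(295), np.int64(296), np.int64(297), np.int64(298), np.int64(299)]
181 [np.int64(264), np.int64(265), np.int64(294), np.int64(295), np.int64(296), np.int
[... 488 characters left out ...]
292), np.int64(293), np.int64(294), np.int64(295), np.int64(296), np.int64(297)]
196 [np.int64(283), np.int64(284), np.int64(285), np.int64(286), np.int64(287), np.int64(288), np.int64(289), np.int64(290), np.int64(291), np.int64(292), np.int64(293), np.int64(294), np.int64(295), np.int64(296), np.int64(297), np.int64(298), np.int64(299)]
199 [np.int64(286), np.int64(287), np.int64(288), np.int64(289), np.int64(290), np.int64(291), np.int64(292), np.int64(293), np.int64(294), np.int64(295), np.int64(296), np.int64(297), np.int64(298), np.int64(299)]
202 [np.int64(293), np.int64(294), np.int64(295), np.int64(296), np.int64(297), np.int64(298), np.int64(299)]
205 [np.int64(298), np.int64(299)]
```

The blade is right out: the mask line runs from (246,168) to the tip at (275,188), at about 45°. Next I carry it to a free spot on the bench to level it on the surface.

Emit:
{"fn": "arm_command", "kwargs": {"rows": [[[20,-0.42,-0.6,0,0],[20,-0.42,-0.6,0,0],[20,-0.42,-0.6,0,0],[20,-0.42,-0.6,0,0],[20,-0.42,-0.57,0,0],[20,0,0,-0.6,0],[20,0,0,-0.6,0],[20,0,0,-0.6,0],[20,0,0,-0.5,0],[20,0,0,-0.3,0]]]}}

```text
t: 28.55
eef_pos: [0.5304, -0.1699, 0.1459]
tool_rot: [-0.001, 0.033, 0.999, 0.0]
contact_force: [-0.6, -0.7, -0.8]
gripper_width: 0.342
grasp_force: 41.5
```

Run:
```python
from h import *
o,d=ray('s14',(275,188)); p=o+d*(.0165-o[1])/d[1]; a=np.array((.7054,-.05,.707)); M=np.array((.498,.020,.155))
print('tip now',p,'axial out',(p-M)@a,'axial at seat',(p-np.array((.13,-.0092,.1307))-M)@a)
q=get_obs();print(q['t'],q['eef_pos'],q['contact_force'],q['gripper_width'])
```

```text
tip now [0.53533785 0.0165     0.18552374] axial out 0.04809339775254477 axial at seat -0.13647350224745525
28.55 [ 0.53037687 -0.16990818  0.14593593] [-0.62966006 -0.69036233 -0.77720905] 0.3421612361810599
```

At the seat the tip works out to about −136 ± 4 mm, which agrees with home. Now the levelling arc with the tip on the bench.

Emit:
{"fn": "arm_command", "kwargs": {"rows": [[[20,0,0,-0.4,0],[20,0.2,0,-0.19,0],[20,0.19,0,-0.21,0],[20,0.17,0,-0.22,0],[20,0.15,0,-0.23,0],[20,0.13,0,-0.24,0],[20,0.11,0,-0.25,0],[20,0.08,0,-0.25,0],[20,0,0,0,0],[20,0,0,0,0]]]}}

```text
t: 29.8
eef_pos: [0.5927, -0.17, 0.0278]
tool_rot: [-0.0, 0.034, 0.999, 0.0]
contact_force: [-1.1, -0.2, 0.4]
gripper_width: 0.343
grasp_force: 38.3
```

Run:
```python
from h import *
q=get_obs();print(q['t'],q['eef_pos'],q['contact_force'],q['torque'],q['gripper_width']*85.4)
shot('scene','s15');im=cv2.imread('pics/s15.png');hsv=cv2.cvtColor(im,cv2.COLOR_BGR2HSV)
G=q['eef_pos']+[0,0,.0105]
for d in (0,10,20): 
    t=np.radians(d);print(d,[np.round(proj('s15',G+r*np.array((-.9978*np.cos(t),.066*np.cos(t),-np.sin(t)))),1).tolist() for r in (0,.04,.12,.18)])
m=((hsv[:,:,1]<75)&(hsv[:,:,2]>80)).astype(np.uint8);m[:,:200]=0;m[:,330:]=0;m[:100]=0;m[200:]=0
k,l,st,c=cv2.connectedComponentsWithStats(m)
for i in range(1,k):
    if st[i,4]>20: print(st[i],c[i].round(1))
```

```text
29.8 [ 0.59266296 -0.16995951  0.0277769 ] [-1.10365236 -0.15095696  0.3726308 ] [-0.02214877 -0.08772702 -0.03584476] 29.318938484324082
0 [[230.1, 200.4], [241.3, 197.2], [263.1, 191.0], [278.8, 186.4]]
10 [[230.1, 200.4], [241.2, 198.9], [262.6, 196.0], [277.9, 193.9]]
20 [[230.1, 200.4], [240.8, 200.6], [261.2, 201.1], [275.7, 201.5]]
[207 100  52  30 706] [231.3 109.8]
[253 100  24   6  26] [264.5 102.5]
[218 137  21  21 274] [227.8 148.5]
[239 140  12   9  54] [244.  143.6]
[221 161  14   3  28] [227.4 162. ]
[292 168  38  32 360] [308.6 183.8]
[233 181   6   9  28] [235.2 185.2]
[283 189  24  11 167] [292.4 195.1]
[240 195  39   5 110] [257.1 197. ]
```

The blade lies at about 10° with its tip on the bench. I lower it flat, let go briefly, re-grip square and lift.

Emit:
{"fn": "arm_command", "kwargs": {"rows": [[[20,0.03,0,-0.17,0],[20,0.01,0,-0.16,0],[20,0,0,0,0],[40,0,0,0,0],[50,0,0,0,0],[50,0,0,-0.04,0],[50,0,0,0,0],[20,0,0,0,0],[20,0,0,0,0],[20,0,0,0,0]]], "newtons": 70}}

```text
t: 31.1
eef_pos: [0.5956, -0.1703, 0.006]
tool_rot: [0.0, 0.034, 0.999, -0.0]
contact_force: [-0.1, 0.2, 1.3]
gripper_width: 0.335
grasp_force: 69.3
```

Run:
```python
from h import *
q=get_obs();print(q['t'],q['eef_pos'],q['contact_force'],q['gripper_width']*85.4,q['grasp_force'])
```

```text
31.1 [ 0.59556812 -0.17033918  0.00596376] [-0.14167907  0.23570972  1.34233512] 28.598294281859022 69.32876229286194
```

Lift by about 30 cm.

Emit:
{"fn": "arm_command", "kwargs": {"rows": [[[20,0,0,0.2,0],[20,0,0,0.5,0],[20,0,0,0.7,0],[20,0,0,0.8,0],[20,0,0,0.8,0],[20,0,0,0.8,0],[20,0,0,0.6,0],[20,0,0,0.4,0],[20,0,0,0.2,0],[20,0,0,0,0]]]}}

```text
t: 32.35
eef_pos: [0.5954, -0.1703, 0.3062]
tool_rot: [0.0, 0.034, 0.999, 0.0]
contact_force: [-0.3, 0.5, -0.7]
gripper_width: 0.333
grasp_force: 69.2
```

Emit:
{"fn": "arm_command", "kwargs": {"rows": [[[20,0,0,0,0],[20,0,0,0,0],[20,0,0,0,0],[20,0,0,0,0],[20,0,0,0,0],[20,0,0,0,0],[20,0,0,0,0],[20,0,0,0,0],[20,0,0,0,0],[20,0,0,0,0]]]}}

```text
t: 33.6
eef_pos: [0.5954, -0.1702, 0.3057]
tool_rot: [0.0, 0.033, 0.999, 0.0]
contact_force: [-0.3, 1.3, -0.4]
gripper_width: 0.336
grasp_force: 69.2
```

Run:
```python
from h import *
q=get_obs();print(q['t'],q['eef_pos'],q['contact_force'],q['gripper_width']*85.4,q['grasp_force'])
shot('scene','s16');shot('top','t16');im=cv2.imread('pics/s16.png');hsv=cv2.cvtColor(im,cv2.COLOR_BGR2HSV)
G=q['eef_pos']+[0,0,.0105]
for d in (-10,0,10): 
    t=np.radians(d);print(d,[np.round(proj('s16',G+r*np.array((-.9978*np.cos(t),.066*np.cos(t),-np.sin(t)))),1).tolist() for r in (0,.04,.12,.18)])
for r in (.04,.18): print('top exp',proj('t16',G+r*np.array((-.9978,.066,0))).round(1))
t=cv2.imread('pics/t16.png');u,v=proj('t16',G+.11*np.array((-.9978,.066,0))).astype(int)
def blob(im,a):
    h=cv2.cvtColor(im,cv2.COLOR_BGR2HSV);m=np.zeros(im.shape[:2],np.uint8);x0,y0,x1,y1=a
    m[y0:y1,x0:x1]=((h[:,:,1]<75)&(h[:,:,2]>80))[y0:y1,x0:x1]
    k,l,st,c=cv2.connectedComponentsWithStats(m)
    for i in range(1,k):
        if st[i,4]>12:
            p=np.argwhere(l==i);e=p[np.argmax(p[:,1])],p[np.argmin(p[:,1])];print(st[i],c[i].round(1),[x[::-1].tolist() for x in e])
print('scene');blob(im,(200,60,330,165));print('top');blob(t,(u-40,v-45,u+40,v+45))
# bystanders and plug: compare top before/after
a=cv2.imread('pics/top0.png');d=cv2.absdiff(a,t).max(2)
for n,p,z in(('filter',(.70,-.28),.095),('tray',(.633,.244),.01)): print(n,proj('top0',(*p,z)).round())
for n,b in(('filter',(315,130,345,162)),('spanner',(378,205,418,270)),('jar',(230,103,256,130)),('oil',(82,150,124,188)),('tray',(145,143,212,195))):
    print(n,(d[b[1]:b[3],b[0]:b[2]]>50).sum())
x=t[148:190,152:204].max(2)<60;print('plug px in tray',np.argwhere(x).mean(0)[::-1]+[152,148],x.sum())
```

```text
33.6 [ 0.59537395 -0.17024016  0.30574872] [-0.26749381  1.30009007 -0.40338531] 28.680240981294133 69.17026162147522
-10 [[224.6, 124.3], [237.1, 119.4], [261.5, 109.8], [279.4, 102.8]]
0 [[224.6, 124.3], [237.4, 121.5], [262.1, 116.1], [279.9, 112.3]]
10 [[224.6, 124.3], [237.3, 123.7], [261.6, 122.6], [278.9, 121.8]]
top exp [309.5 180. ]
top exp [305.8 231.1]
scene
[210  60  24   4  73] [221.   61.2] [[233, 60], [210, 60]]
[212  69  19   5  59] [221.   71.1] [[230, 69], [212, 70]]
[228  96   6  10  30] [230.2 101.1] [[233, 103], [228, 96]]
[235  99  46  27 425] [248.7 114.2] [[280, 113], [235, 113]]
[207 114  13   7  58] [214.1 116.9] [[219, 115], [207, 116]]
[216 140  35  23 163] [232.8 151. ] [[250, 141], [216, 158]]
top
[ 267  160   77   90 3609] [301.6 205.9] [[343, 160], [267, 232]]
filter [336. 148.]
tray [179. 169.]
filter 528
spanner 0
jar 0
oil 0
tray 157
plug px in tray [178.47916667 165.71875   ] 96
```

Run:
```python
from h import *
a=cv2.imread('pics/scene0.png');b=cv2.imread('pics/s16.png')
for im in(a,b):
    r=im[170:220,160:210];m=(cv2.cvtColor(r,cv2.COLOR_BGR2HSV)[:,:,1]<60)&(r.max(2)>110);p=np.argwhere(m);print('filter',len(p),p.mean(0)[::-1]+[160,170],p.min(0),p.max(0))
```

```text
filter 625 [183.3264 194.4768] [ 9 12] [41 34]
filter 625 [183.3248 194.4208] [ 9 12] [41 34]
```

The filter has not moved, the stick is level (tip seen at 280,113, expected at 279.9,112.3), and the plug is in the tray. I hand in.

```bash
python3 -c "
from h import *
print(job.hand_in())"
```

```text
the job is handed in; nothing more can be done
None
```

I handed the job in at about 34 s with no verdict returned: plug let go in the tray, dipstick seated (about 9 N read) and drawn out, now held level and still about 30 cm up, no bystander seen to move; the stick slipped about 9 mm in the grip on the way, so I re-gripped it flat on the bench.

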